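# Set and clamp the plate carriage of a bench reader, then ease its hood shut

### The arm

A 7-joint arm with a two-finger parallel gripper is mounted at the origin on the work surface. World frame = base frame: x ahead of the robot, y to its left, z up, the work surface at z = 0. Lengths are in m, angles in degrees, forces in N, time in s.
With the tool pointing down it reaches from about 0.425 to 0.875 m from the base axis. Payload 4.7 kg.
Tool frame: the origin (TCP) lies on the centre line of the jaws, within the pads' length; the fingertips stand 19 mm ahead of it and the grasp point (between the pads) is the TCP; z points along the fingers, y is the line along which they close (so a half turn about z gives the same grasp; the last joint's range is limited). The gripper opens to 87 mm and grips with 3 to 60 N. Pads are 19 mm wide; open, the fingers measure 117 mm over their backs; the gripper's body (75 mm by 190 mm) begins 51 mm behind the grasp point.
Start: joints at [69.391, 18.392, -4.016, 83.108, 1.295, 78.541, -3.26], TCP at [0.237, -0.605, 0.242] pointing down, gripper open.
Joint ranges: [-163.93, 163.93], [-17.29, 119.83], [-79.2, 71.16], [3.27, 140.29], [-89.18, 269.18], [5.43, 117.66], [-154.24, 154.24]. Speed limits (degrees/s): [147.25, 147.25, 180, 180, 180, 180, 180].

### API

Orientations are given as [roll, pitch, yaw] about the fixed x, y, z axes, in that order (R = Rz(yaw) Ry(pitch) Rx(roll)).
In Python, from cell import env, imaging gives the robot as it stands.
- The arm moves only by the shell command python3 -m crank 'ROWS' [OPENING] [FORCE]. ROWS is JSON, a list of rows, each an object of numbers: "x", "y", "z": the shift along the tool's x, y, z in m; "turn": the turn about the tool's z in rad. In form: [{"x": .., "y": .., "z": .., "turn": ..}, ...]. A call has 1 to 12 rows; each row is the pose to reach, as a shift and turn from the pose commanded when the call began, along the tool's axes at that moment; what a row does not reach only later rows make up. A row lasts 1/8 s, in which the tool goes at most 62.5 mm and 10.7 degrees, less where a joint would pass 70% of its speed; a pose out of reach is approached as far as the arm can. A call with a gripper value outside its range is refused whole. OPENING is the finger opening in m, from 0 to 0.087, set as the call begins (- or left out, the last holds). The fingers move at their own pace and stop on an object; FORCE is the grip in N (left out, the last holds). Time passes only in rows, so rows that repeat a pose let the fingers close. It gives the time, the measured TCP pose, the force, the opening and the grip force at its end, in the units of the state.
- env.get_obs(): the state, without advancing time (a new reading comes with each control period).
- imaging.read_camera(name): name is "scene" or "top" or "wrist"; returns the picture (400x640x3 uint8, red, green, blue); there is no depth.
- imaging.get_calibration(name): a dict with "camera_matrix" (3x3 intrinsics, pixels), "position" and "attitude" of the camera in the world. Camera axes: x right, y up, looking along -z (the intrinsics and any distortion apply to the point x, -y, -z); pixel columns grow to the right and rows downward; lengths in m; the calibration is good to about 2 mm. A picture is of the moment at which its call begins: read the wrist's pose just before it. get_calibration takes no time and is no camera call; for the wrist camera it gives the pose at the moment of the call.
- env.sign_off(): hands the job in; it is judged then, once.
The state is a dict: "time_s": time; "qpos": joint angles; "joint_velocities": joint speeds; "effort": joint torques, N m; "tool_pos": TCP position; "tool_rot": TCP orientation; "force": force on the tool from outside, world axes, zero at the start; "wrist_torque": the same for the moment, N m; "grip_width": finger opening in m; "grasp_force": force on a finger pad.
Only numpy, scipy, OpenCV 4.12 (cv2) and the standard library are available. Lean on these libraries where they do the work, as an engineer would, in place of code of your own. Each camera call takes 0.05 s, during which the arm holds its last target. There are 200 camera calls.

### The job

Get the plate reader ready to measure: free the red clamp knob, slide the plate carriage until its red pointer stands over the green band of the reader head, and turn the knob back until it is fully tight. Then tip the blue spring-closing hood forward and ease it all the way down over the plate (it has a white tab to hold); do not let it drop or slam. Leave everything else on the bench where it stands.

Things in the scene. Friction and masses are not known exactly. Their poses are not given: they have to be found in the camera images.
- reader_base: The plate reader's flat grey slab (305 x 500 x 12 mm) with two steel guide bars, a flat clamp bar and white end blocks (tops at 45 mm). Fixed. Its origin lies on the bench; the slab reaches from 205 mm in front of it (-x, the robot's side) to 100 mm behind, and 250 mm to either side. Its y axis is the direction the carriage slides; z is up.
- carriage (a joint): Slide of the aluminium carriage (deck 100 x 140 mm with a white microplate fixed on it, top 58 mm above the bench; a 60 mm wide neck towards the robot carries the knob, neck top 46 mm), in m along reader_base's +y, -0.15 to 0.15. Free, it slides with 1.5 N of friction; clamped, it resists about 15 to 30 N. It may be pulled along by the clamp knob.
- clamp_knob (a joint): Turn of the red clamp knob in rad, 0 to 1.3: 0 fully tight, 1.3 fully free; it grows counter-clockwise seen from above (so clockwise tightens). The brake bites below about 0.4; over 0.5 the carriage is free. It turns stiffly (0.12 N m, somewhat more where the brake bites) and stays where it is left (tight, it may ease back by 0.05).
- knob_grip (a point): Middle of the red knob's grip bar, on its upright turning axis, 80 mm above the bench. The bar is 64 mm long, 14 mm thick, 32 mm high (64 to 96 mm above the bench) on a thin stem over a 36 mm disc (top at 52 mm). The point turns with the knob: y along the bar, x across its thickness. When tight (0) the bar lies along reader_base's y. It rides on the carriage's neck.
- pointer (a point): Tip of the red pointer (22 x 4 mm) on the front end of the carriage's neck, 22 mm above the bench; it moves with the carriage.
- band (a point): Centre of the green band (16 mm wide along the slide, 34 mm long across it) on the white tongue of the reader head, 17 mm above the bench. Fixed. Its y axis is the slide direction, as reader_base's. The pointer's centre line must be over the band, i.e. within 8 mm of this point along that axis.
- hood (a joint): Angle of the blue hood (cover 115 x 160 mm, 26 mm skirts) in rad: 0 fully shut, level over the plate; 1.9 fully open, leaning back on its stop, where it stays by its own weight. Tipped forward past about 1.5, its weight (0.3 kg) and a light spring (0.012 N m per rad) throw it shut; holding its tab takes up to about 2 N.
- hood_tab (a point): Centre of the white round tab (28 mm disc, 18 mm thick along the hinge axis) that stands out from the middle of the hood's free edge, 148 mm from the hinge line, on a 12 mm stem. Hood open: at the top, 220 mm above the bench; shut: towards the robot, 80 mm above it. Its y axis is the hinge axis. It can be pinched along y from above all the way; it turns between the fingers.
- hood_hinge (a point): Middle of the hood's hinge line, 80 mm above the bench, at the rear of the reader head. Fixed. Its y axis is the hinge axis (same as reader_base's y). At hood angle A the tab centre lies 148*cos(A) mm in front of it (-x of reader_base) and 148*sin(A) mm above it.
- amber_bottle: Amber bottle, 72 mm in diameter, 150 mm high, blue cap; origin under its centre. Bystander.
- clear_bottle: Clear bottle, 72 mm in diameter, 150 mm high, red cap; origin under its centre. Bystander.
- spare_plate: Spare white microplate, 85 x 127 x 14 mm, lying on the bench; origin under its centre. Bystander.
- tip_box: Pipette tip box with orange lid, 82 x 122 x 68 mm; origin under its centre. Bystander.
- vial_rack: Green vial rack with vials, 90 x 140 mm, 52 mm high; origin under its centre. Bystander.
- mouse: White round computer mouse, 62 mm across, 34 mm high; origin under its centre. Bystander.

How it is judged (in metres and radians):
On the way, in this order (a step that is already met when the one before it is completed fails the run):
1. the clamp knob is turned free (value of joint clamp_knob above 0.5 rad), for 0.1 s.
2. with the knob free, the carriage's pointer is brought over the green band (y of pointer in the frame of band between -0.008 and 0.008 m and value of joint clamp_knob above 0.4 rad), for 0.1 s.
3. the knob is turned tight with the pointer over the band (y of pointer in the frame of band between -0.008 and 0.008 m and value of joint clamp_knob below 0.25 rad), for 0.2 s.
4. the hood is shut over the clamped plate (all of step 3 and value of joint hood below 0.05 rad), for 0.2 s.
At the end, for the whole second after the job is handed in: The pointer's centre line is within 8 mm of the green band's centre along the slide, the clamp knob is within 0.25 rad of fully tight, and the hood is shut (within 0.05 rad) and still (all of step 4 and velocity of joint hood between -0.05 and 0.05 rad/s); the robot touches nothing.
It fails at once if the hood is dropped or slammed: it comes within 0.4 rad of shut while closing faster than 3 rad/s (value of joint hood below 0.4 rad and velocity of joint hood below -3 rad/s).
It fails at once if a bystander is pushed more than 30 mm from its place (distance of any of amber_bottle, clear_bottle, spare_plate, tip_box, vial_rack, mouse from where it was at the start of the episode above 0.03 m).
It also fails if it takes over 64 s, if anything falls off the work surface, if the arm or the gripper's body presses on something with over 40 N, if the wrist force passes 120 N, or if a joint passes its speed limit or range.

## Working session

There is one attempt and no reset: what is moved stays moved. The work goes in short steps, Python scripts to look and compute and a shell command to move; the robot and the scene stay as the last step left them, time stands still between calls to the robot, and variables do not carry over. Pictures are saved under pics/ and viewed, at most 10 in all, crops included, and the job is handed in when it is done.

```bash
ls; mkdir -p pics
python3 - <<'E'
from cell import env, imaging
import cv2
print(env.get_obs())
for n in("scene","top","wrist"):
    c=imaging.get_calibration(n);print(n,c)
    cv2.imwrite(f"pics/{n}0.png",imaging.read_camera(n)[:,:,::-1])
E
```

```text
pics
{'time_s': 0.0, 'qpos': array([69.39230815, 18.4381528 , -4.01560245, 83.17424273,  1.29689344,
       78.54045614, -3.26085637]), 'joint_velocities': array([ 0.00804943, -0.03094411, -0.09585597,  0.08548025, -0.03912247,
       -0.01408124, -0.02602339]), 'effort': array([ 2.25634285e-04, -4.91286242e+01, -4.03945176e-01, -3.12527883e+01,
       -6.40417007e-02,  4.37301700e-02,  1.43210900e-04]), 'tool_pos': array([ 0.23709254, -0.60466851,  0.24047755]), 'tool_rot': array([-1.79892496e+02,  7.55393642e-03,  2.14170228e+01]), 'force': array([-0.34845382,  0.07296889,  0.0716572 ]), 'wrist_torque': array([ 0.04403072,  0.00240035, -0.02471626]), 'grasp_force': 0.0, 'grip_width': 0.08745137210790599}
scene {'camera_matrix': array([[409.16302775,   0.        , 320.59485015],
       [  0.        , 409.16302775, 191.42584302],
       [  0.        ,   0.        ,   1.        ]]), 'position': array([ 1.23739474, -0.37774364,  0.84974072]), 'attitude': array([45.41238102,  0.91640125, 61.44031669])}
top {'camera_matrix': array([[387.5112367 ,   0.        , 319.09962073],
       [  0.        , 387.5112367 , 198.15343692],
       [  0.        ,   0.        ,   1.        ]]), 'position': array([0.36093432, 0.00160297, 1.19082653]), 'attitude': array([  9.20611042,  -0.42363936, -88.8105042 ])}
wrist {'camera_matrix': array([[353.05423608,   0.        , 320.6925879 ],
       [  0.        , 353.05423608, 199.74140427],
       [  0.        ,   0.        ,   1.        ]]), 'position': array([ 0.30404681, -0.57985371,  0.38399761]), 'attitude': array([-15.13200344,   0.10207553, -68.54194309])}
```

View pics/scene0.png

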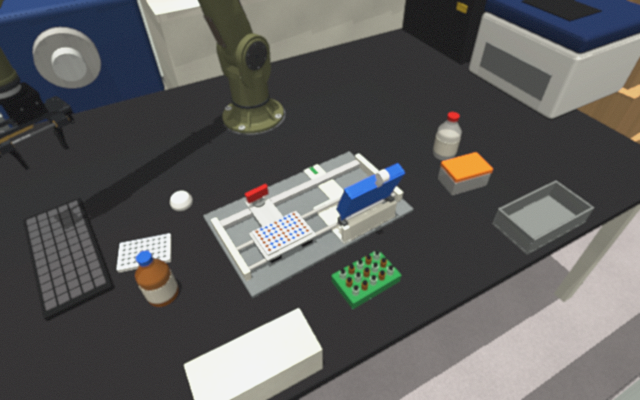

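View pics/top0.png

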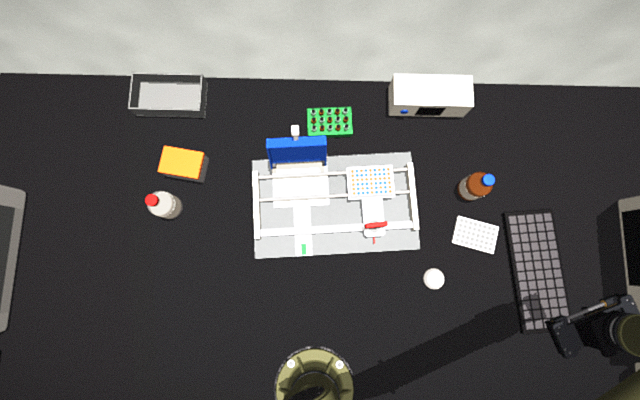

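The scene picture shows the reader at (205-410, 155-290), with the red knob near (257,192) and the hood tab at (383,176). In the top picture the knob is near (376,225), the pointer near (374,240), the band near (304,248) and the tab near (295,130). I'll enlarge both for exact pixels.

```bash
cat > h.py <<'E'
import numpy as np, cv2
from scipy.spatial.transform import Rotation as R
from cell import env, imaging
def P(c):
    Rm=R.from_euler('xyz',c['attitude'],degrees=True).as_matrix()@np.diag([1,-1,-1])
    return c['camera_matrix']@np.c_[Rm.T,-Rm.T@np.array(c['position'])]
def ray(c,px):
    Rm=R.from_euler('xyz',c['attitude'],degrees=True).as_matrix()@np.diag([1,-1,-1])
    d=Rm@np.linalg.inv(c['camera_matrix'])@[px[0],px[1],1]; return np.array(c['position']),d
def atz(c,px,z):
    o,d=ray(c,px); return o+d*(z-o[2])/d[2]
def tri(obs):  # [(calib,px)..]
    A=0;b=0;rs=[ray(c,p) for c,p in obs]
    for o,d in rs:
        d=d/np.linalg.norm(d);M=np.eye(3)-np.outer(d,d);A=A+M;b=b+M@o
    x=np.linalg.solve(A,b)
    return x,[round(1000*np.linalg.norm(np.cross(x-o,d/np.linalg.norm(d))),1) for o,d in rs]
def proj(c,X):
    p=P(c)@np.r_[X,1]; return p[:2]/p[2]
def crop(img,x0,y0,x1,y1,s,fn):
    cv2.imwrite(fn,cv2.resize(img[y0:y1,x0:x1],None,fx=s,fy=s,interpolation=cv2.INTER_CUBIC))
E
python3 - <<'E'
from h import *
t=cv2.imread('pics/top0.png');s=cv2.imread('pics/scene0.png')
crop(t,245,120,435,265,4,'pics/tc.png')
crop(s,200,145,415,295,3.7,'pics/sc.png')
E
```

```text
(no output)
```

View pics/tc.png

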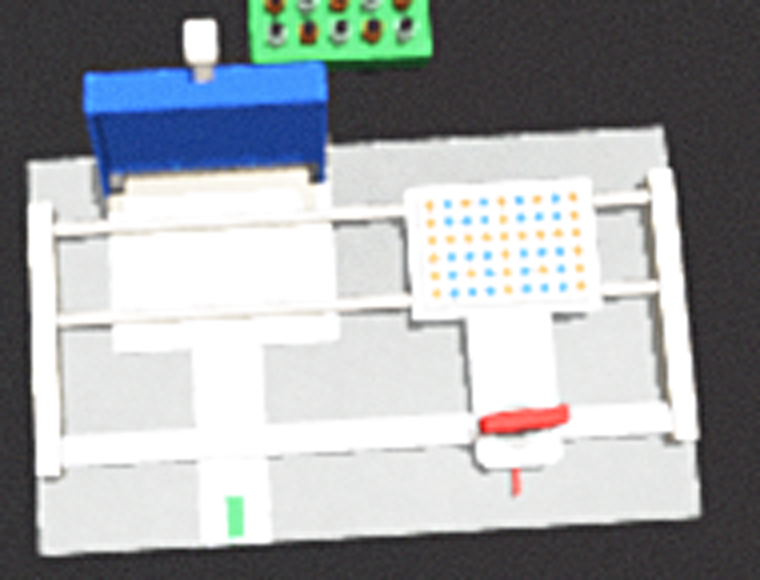

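View pics/sc.png

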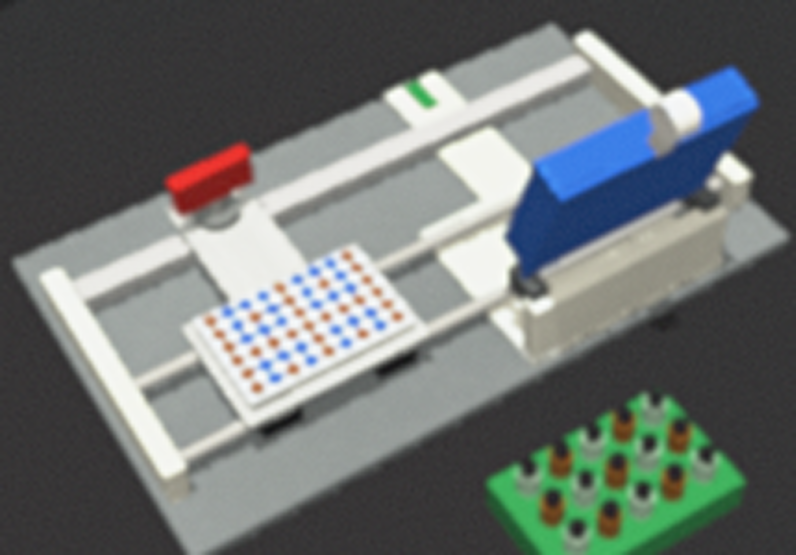

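The top crop has the knob centre at (524,419), the pointer tip at (516,495), the band at (235,516) and the tab at (201,38). The scene crop has the knob at (211,180), the band at (422,95) and the tab at (676,121). The slab corners are clear in both.

Run:
```python
from h import *
ct=imaging.get_calibration('top');cs=imaging.get_calibration('scene')
T=lambda u,v:((u+.5)/4-.5+245,(v+.5)/4-.5+120)
S=lambda u,v:((u+.5)/3.7-.5+200,(v+.5)/3.7-.5+145)
np.set_printoptions(precision=4,suppress=True)
for n,a,b in(('knob',(524,419),(211,180)),('band',(235,516),(422,95)),('tab',(201,38),(676,121))):
    print(n,*tri([(ct,T(*a)),(cs,S(*b))]))
c=[atz(ct,T(*p),.012) for p in((28,162),(664,127),(700,518),(41,554))]
print(np.array(c)); m=np.mean(c,0)
d1=c[0]-c[1];d2=c[3]-c[2];print('yaw',[np.degrees(np.arctan2(-d[0],d[1])) for d in(d1,d2)],np.linalg.norm(d1),np.linalg.norm(d2),np.linalg.norm(c[0]-c[3]))
for p,z in(((516,495),.022),((516,470),.022),((235,516),.017)): print('ptr/band',atz(ct,T(*p),z))
yaw=np.radians(np.mean([np.degrees(np.arctan2(-d[0],d[1])) for d in(d1,d2)]))
x=np.array([np.cos(yaw),np.sin(yaw)]);y=np.array([-x[1],x[0]])
o=m[:2]+x*.0525;print('yaw',np.degrees(yaw),'origin',o)
k=[atz(ct,T(*p),.096)[:2] for p in((480,424),(568,414))];d=k[0]-k[1];print('bar',k,np.degrees(np.arctan2(-d[0],d[1])))
```

```text
knob [ 0.4681 -0.1673  0.0804] [np.float64(0.4), np.float64(0.4)]
band [0.3967 0.0408 0.016 ] [np.float64(0.2), np.float64(0.2)]
tab [0.6996 0.064  0.2188] [np.float64(0.9), np.float64(0.9)]
[[ 0.668   0.2103  0.012 ]
 [ 0.7077 -0.2882  0.012 ]
 [ 0.4027 -0.3102  0.012 ]
 [ 0.3655  0.1859  0.012 ]]
yaw [np.float64(4.552832107955593), np.float64(4.290809576776519)] 0.5001150222806167 0.497507645882107 0.3034396008965079
ptr/band [ 0.4166 -0.1696  0.022 ]
ptr/band [ 0.4353 -0.1696  0.022 ]
ptr/band [0.3967 0.0409 0.017 ]
yaw 4.421820842366056 origin [ 0.5883 -0.0465]
bar [array([ 0.4625, -0.1334]), array([ 0.471 , -0.1958])] 7.700671491709373
```

The measurements agree with the text: knob at z = 80 mm, band 16 mm, tab 219 mm, and a slab 500 x 303 mm at yaw 4.4°. The slide needed is about 212 mm. Next I move above the knob with yaw 94.4°: delta is tool x +0.375, tool y -0.322, turn -1.274.

```bash
python3 -m crank '[{"x":0.03,"y":-0.025,"turn":-0.11},{"x":0.07,"y":-0.06,"turn":-0.25},{"x":0.115,"y":-0.1,"turn":-0.4},{"x":0.16,"y":-0.14,"turn":-0.55},{"x":0.205,"y":-0.18,"turn":-0.7},{"x":0.25,"y":-0.22,"turn":-0.85},{"x":0.295,"y":-0.255,"turn":-1.0},{"x":0.335,"y":-0.29,"turn":-1.14},{"x":0.36,"y":-0.31,"turn":-1.23},{"x":0.375,"y":-0.322,"turn":-1.274},{"x":0.375,"y":-0.322,"turn":-1.274},{"x":0.375,"y":-0.322,"turn":-1.274}]' 0.05 30
python3 - <<'E'
from h import *
o=env.get_obs();print(o['time_s'],o['tool_pos'],o['tool_rot'],o['qpos'])
c=imaging.get_calibration('wrist');im=imaging.read_camera('wrist')[:,:,::-1]
cv2.imwrite('pics/w1.png',im);print(c)
for X in((.4681,-.1673,.08),(.4166,-.1696,.022)):print(proj(c,X))
E
```

```text
0.15 [ 0.23714652 -0.60479477  0.2407272 ] [-1.79918880e+02  6.18332408e-03  2.14175851e+01] [69.39164706 18.42903366 -4.01438743 83.15752665  1.29590195 78.53981723
 -3.25923068]
{'camera_matrix': array([[353.05423608,   0.        , 320.6925879 ],
       [  0.        , 353.05423608, 199.74140427],
       [  0.        ,   0.        ,   1.        ]]), 'position': array([ 0.30406255, -0.57988707,  0.38414243]), 'attitude': array([-15.13148724,   0.08726478, -68.54204727])}
[-210.99618219 -412.60231687]
[-102.78127287 -224.39410938]invalid input
```

View pics/w1.png

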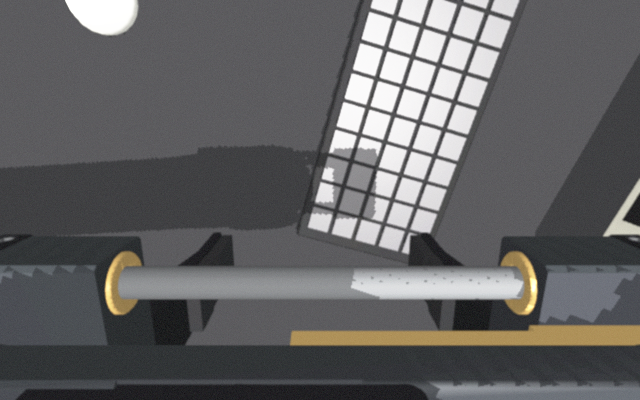

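The picture still shows the start place: keyboard, with the mouse at (100,5). The call was refused, probably because every row needs all four keys.

```bash
python3 -m crank '[{"x":0.03,"y":-0.025,"z":0,"turn":-0.11},{"x":0.07,"y":-0.06,"z":0,"turn":-0.25},{"x":0.115,"y":-0.1,"z":0,"turn":-0.4},{"x":0.16,"y":-0.14,"z":0,"turn":-0.55},{"x":0.205,"y":-0.18,"z":0,"turn":-0.7},{"x":0.25,"y":-0.22,"z":0,"turn":-0.85},{"x":0.295,"y":-0.255,"z":0,"turn":-1.0},{"x":0.335,"y":-0.29,"z":0,"turn":-1.14},{"x":0.36,"y":-0.31,"z":0,"turn":-1.23},{"x":0.375,"y":-0.322,"z":0,"turn":-1.274},{"x":0.375,"y":-0.322,"z":0,"turn":-1.274},{"x":0.375,"y":-0.322,"z":0,"turn":-1.274}]' 0.05 30
python3 - <<'E'
from h import *
o=env.get_obs();print(o['time_s'],o['tool_pos'],o['tool_rot'],o['qpos'])
c=imaging.get_calibration('wrist');im=imaging.read_camera('wrist')[:,:,::-1]
cv2.imwrite('pics/w2.png',im);print(c)
for X in((.4681,-.1673,.08),(.4166,-.1696,.022)):print(proj(c,X))
E
```

```text
time_s: 1.7
tool_pos: [0.468, -0.1706, 0.2412]
tool_rot: [-179.9, 0.0, 94.2]
force: [-0.5, -0.3, -0.1]
grip_width: 0.0499
grasp_force: 0.0
1.7 [ 0.4680427  -0.17056211  0.24124606] [-1.79943843e+02  2.69240228e-02  9.41955353e+01] [ 46.54100624   1.13145057 -29.75884986 103.25327096   0.62591978
  75.8080672   20.82859302]
{'camera_matrix': array([[353.05423608,   0.        , 320.6925879 ],
       [  0.        , 353.05423608, 199.74140427],
       [  0.        ,   0.        ,   1.        ]]), 'position': array([ 0.46360463, -0.10044629,  0.38467416]), 'attitude': array([-15.13403793,   0.07417073,   4.23543205])}
[320.62463002 182.8994207 ]
[271.17100913 169.4772064 ]
```

View pics/w2.png

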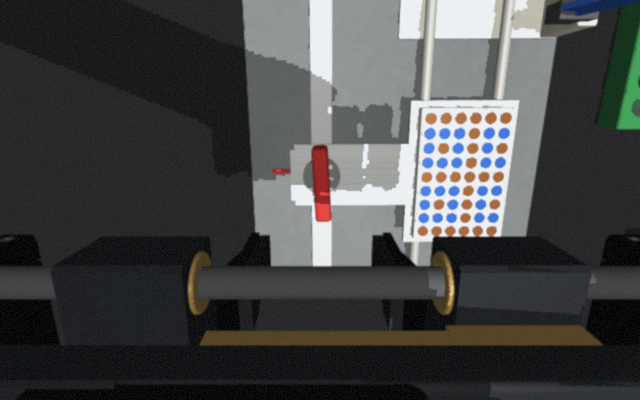

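The wrist view shows the knob bar centred at (321,184), 1 px from the prediction, and about 4° counter-clockwise of the tool. I descend and grip.

```bash
python3 -m crank '[{"x":0.003,"y":0,"z":0.03,"turn":-0.05},{"x":0.003,"y":0,"z":0.07,"turn":-0.05},{"x":0.003,"y":0,"z":0.11,"turn":-0.05},{"x":0.003,"y":0,"z":0.14,"turn":-0.05},{"x":0.003,"y":0,"z":0.155,"turn":-0.05},{"x":0.003,"y":0,"z":0.16,"turn":-0.05},{"x":0.003,"y":0,"z":0.16,"turn":-0.05}]' 0.05 30
python3 -m crank '[{"x":0,"y":0,"z":0,"turn":0},{"x":0,"y":0,"z":0,"turn":0},{"x":0,"y":0,"z":0,"turn":0},{"x":0,"y":0,"z":0,"turn":0}]' 0 30
```

```text
time_s: 2.62
tool_pos: [0.4691, -0.166, 0.0822]
tool_rot: [180.0, 0.0, 97.2]
force: [-0.0, -0.2, 0.7]
grip_width: 0.0501
grasp_force: 0.0
time_s: 3.12
tool_pos: [0.4687, -0.1655, 0.0817]
tool_rot: [180.0, 0.0, 97.3]
force: [-0.0, -0.4, 0.1]
grip_width: 0.0177
grasp_force: 0.0
```

```bash
python3 -m crank '[{"x":0,"y":0,"z":0,"turn":0},{"x":0,"y":0,"z":0,"turn":0},{"x":0,"y":0,"z":0,"turn":0}]' 0 40
python3 -m crank '[{"x":0,"y":0,"z":0,"turn":-0.1},{"x":0,"y":0,"z":0,"turn":-0.2},{"x":0,"y":0,"z":0,"turn":-0.3},{"x":0,"y":0,"z":0,"turn":-0.4},{"x":0,"y":0,"z":0,"turn":-0.5},{"x":0,"y":0,"z":0,"turn":-0.6},{"x":0,"y":0,"z":0,"turn":-0.7},{"x":0,"y":0,"z":0,"turn":-0.8},{"x":0,"y":0,"z":0,"turn":-0.85},{"x":0,"y":0,"z":0,"turn":-0.85},{"x":0,"y":0,"z":0,"turn":-0.85}]'
python3 - <<'E'
from h import *
o=env.get_obs();print(o['wrist_torque'],o['qpos'])
c=imaging.get_calibration('wrist');im=imaging.read_camera('wrist')[:,:,::-1]
cv2.imwrite('pics/w3.png',im)
crop(cv2.imread('pics/w3.png'),0,0,640,400,1,'pics/w3.png')
E
```

```text
time_s: 3.5
tool_pos: [0.4682, -0.1656, 0.0816]
tool_rot: [-179.9, 0.0, 97.3]
force: [-3.0, -0.8, 4.6]
grip_width: 0.0135
grasp_force: 40.0
time_s: 4.88
tool_pos: [0.4679, -0.1657, 0.0815]
tool_rot: [-179.9, -0.1, 145.9]
force: [-4.6, -1.1, 5.3]
grip_width: 0.0138
grasp_force: 40.0
[0.01145428 0.97506012 0.06587754] [ 49.33593791  10.92542631 -35.42970466 113.89255787   7.53495932
  57.4779689   66.24602197]
```

The knob is gripped (13.5 mm) and turned about 0.9 rad, so the carriage is free. I slide it 0.211 m along the reader's +y, which is tool (0.131, 0.165) per full travel.

```bash
python3 -m crank '[{"x":0.005,"y":0.0063,"z":0,"turn":0},{"x":0.015,"y":0.0189,"z":0,"turn":0},{"x":0.03,"y":0.0379,"z":0,"turn":0},{"x":0.047,"y":0.0593,"z":0,"turn":0},{"x":0.064,"y":0.0808,"z":0,"turn":0},{"x":0.081,"y":0.1023,"z":0,"turn":0},{"x":0.098,"y":0.1237,"z":0,"turn":0},{"x":0.113,"y":0.1427,"z":0,"turn":0},{"x":0.124,"y":0.1566,"z":0,"turn":0},{"x":0.131,"y":0.1654,"z":0,"turn":0},{"x":0.131,"y":0.1654,"z":0,"turn":0},{"x":0.131,"y":0.1654,"z":0,"turn":0}]'
python3 - <<'E'
from h import *
o=env.get_obs();print(o['qpos'])
a=imaging.read_camera('top')[:,:,::-1];b=imaging.read_camera('scene')[:,:,::-1]
a=cv2.resize(a[190:265,260:360],None,fx=7,fy=7,interpolation=cv2.INTER_CUBIC)
cv2.imwrite('pics/top1.png',a)
w=imaging.read_camera('wrist')[:,:,::-1]
cv2.imwrite('pics/w4.png',w);cv2.imwrite('pics/s4.png',b)
E
```

```text
time_s: 6.42
tool_pos: [0.4513, 0.0463, 0.0814]
tool_rot: [-180.0, -0.2, 146.0]
force: [-6.5, 0.4, 6.9]
grip_width: 0.0134
grasp_force: 40.0
[ 35.26670806   6.41096106 -45.85205574 119.04357041   5.40522742
  56.74203523  42.60579696]
```

View pics/w4.png

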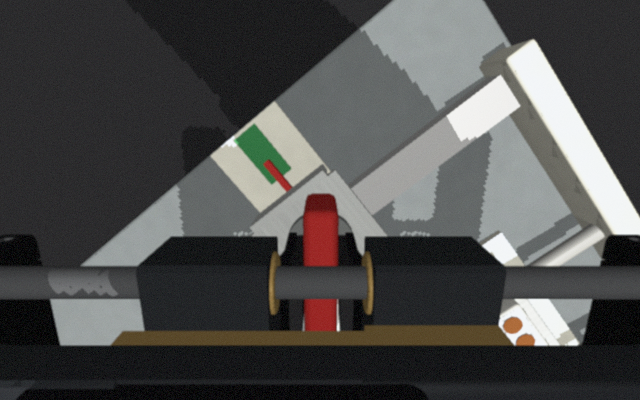

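The red pointer's tip is at (267,163) and its root near (289,190). The band's corners are (236,134), (254,125), (290,168) and (272,183), so the pointer is over the band. I compute the offset.

Run:
```python
from h import *
c=imaging.get_calibration('wrist')
p=[atz(c,q,.022) for q in((267,163),(288,189))];b=np.array([atz(c,q,.017) for q in((236,134),(254,125),(290,168),(272,183))])
y=np.array([-.0767,.997,0]);m=b.mean(0);print(m,p,[(q-m)@y*1000 for q in p],(b-m)@y*1000)
```

```text
[0.39671107 0.04159573 0.017     ] [array([0.40254813, 0.0409651 , 0.022     ]), array([0.42195999, 0.04210613, 0.022     ])] [np.float64(-1.076432637070638), np.float64(-1.427717411213799)] [-5.23929973  6.33962941  6.61544199 -7.71577167]
```

The offset is about -1.2 mm, which is fine. Now I tighten by about 0.93 rad.

```bash
python3 -m crank '[{"x":0.001,"y":0.001,"z":0,"turn":0.1},{"x":0.001,"y":0.001,"z":0,"turn":0.2},{"x":0.001,"y":0.001,"z":0,"turn":0.3},{"x":0.001,"y":0.001,"z":0,"turn":0.4},{"x":0.001,"y":0.001,"z":0,"turn":0.5},{"x":0.001,"y":0.001,"z":0,"turn":0.6},{"x":0.001,"y":0.001,"z":0,"turn":0.7},{"x":0.001,"y":0.001,"z":0,"turn":0.8},{"x":0.001,"y":0.001,"z":0,"turn":0.88},{"x":0.001,"y":0.001,"z":0,"turn":0.93},{"x":0.001,"y":0.001,"z":0,"turn":0.93},{"x":0.001,"y":0.001,"z":0,"turn":0.93}]'
python3 -c "
from h import *
o=env.get_obs();print(o['wrist_torque'],o['force'],o['qpos'])"
```

```text
time_s: 8.07
tool_pos: [0.4517, 0.0467, 0.0816]
tool_rot: [-179.9, 0.0, 92.8]
force: [-6.1, -1.0, 6.5]
grip_width: 0.0137
grasp_force: 40.0
[-0.28175685  1.06651102  0.7157125 ] [-6.11738157 -0.95806731  6.51040572] [ 31.37906097   5.9034093  -41.89554589 119.13472173   4.75662169
  56.64011214 -10.1727977 ]
```

The torque of 0.7 N m at yaw 92.8° means the knob is on its tight stop. I release, rise and check.

```bash
python3 -m crank '[{"x":0,"y":0,"z":0,"turn":0},{"x":0,"y":0,"z":0,"turn":0},{"x":0,"y":0,"z":0,"turn":0},{"x":0,"y":0,"z":0,"turn":0},{"x":0,"y":0,"z":-0.02,"turn":0},{"x":0,"y":0,"z":-0.06,"turn":0},{"x":0,"y":0,"z":-0.11,"turn":0},{"x":0,"y":0,"z":-0.16,"turn":0},{"x":0,"y":0,"z":-0.2,"turn":0},{"x":0,"y":0,"z":-0.225,"turn":0},{"x":0,"y":0,"z":-0.23,"turn":0},{"x":0,"y":0,"z":-0.23,"turn":0}]' 0.05 30
python3 - <<'E'
from h import *
print(env.get_obs()['force'])
print(imaging.get_calibration('wrist'))
a=imaging.read_camera('wrist')[:,:,::-1]
cv2.imwrite('pics/w5.png',a)
E
```

```text
time_s: 9.57
tool_pos: [0.4521, 0.0463, 0.3108]
tool_rot: [-180.0, -0.0, 92.7]
force: [-1.7, 0.1, -0.1]
grip_width: 0.0498
grasp_force: 0.0
[-1.69333546  0.07766983 -0.14418197]
{'camera_matrix': array([[353.05423608,   0.        , 320.6925879 ],
       [  0.        , 353.05423608, 199.74140427],
       [  0.        ,   0.        ,   1.        ]]), 'position': array([0.44948043, 0.11645058, 0.45421307]), 'attitude': array([-15.10811223,   0.06384928,   2.73160564])}
```

View pics/w5.png

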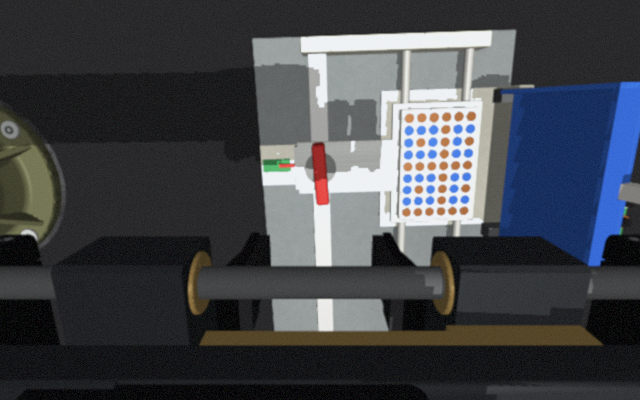

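The pointer sits over the band at (283,165), and the knob bar at (320,175) is aligned with the slide. Next I move above the hood tab with yaw 4.4°: tool delta (0.006, 0.248), turn +1.54.

```bash
python3 -m crank '[{"x":0,"y":0.015,"z":0,"turn":0.1},{"x":0.001,"y":0.04,"z":0,"turn":0.25},{"x":0.002,"y":0.07,"z":0,"turn":0.42},{"x":0.003,"y":0.1,"z":0,"turn":0.59},{"x":0.003,"y":0.13,"z":0,"turn":0.76},{"x":0.004,"y":0.16,"z":0,"turn":0.93},{"x":0.005,"y":0.19,"z":0,"turn":1.1},{"x":0.006,"y":0.215,"z":0,"turn":1.27},{"x":0.006,"y":0.235,"z":0,"turn":1.42},{"x":0.006,"y":0.245,"z":0,"turn":1.51},{"x":0.006,"y":0.248,"z":0,"turn":1.541},{"x":0.006,"y":0.248,"z":0,"turn":1.541}]' 0.05 20
python3 - <<'E'
from h import *
print(env.get_obs()['qpos'],env.get_obs()['tool_pos'])
c=imaging.get_calibration('wrist');print(proj(c,[.6996,.064,.2188]),proj(c,[.6996,.064,.2328]))
a=imaging.read_camera('wrist')[:,:,::-1]
cv2.imwrite('pics/w6.png',a)
E
```

```text
time_s: 11.12
tool_pos: [0.6993, 0.0641, 0.3104]
tool_rot: [-180.0, 0.1, 4.5]
force: [-0.0, 0.6, 0.4]
grip_width: 0.0497
grasp_force: 0.0
[  15.09223341   27.58051715  -34.71751589   66.91413868   15.26434674
   89.95881819 -102.02382041] [0.69933987 0.06412919 0.31035567]
[319.47672762 210.42045581] [319.40620199 216.64231022]
```

View pics/w6.png

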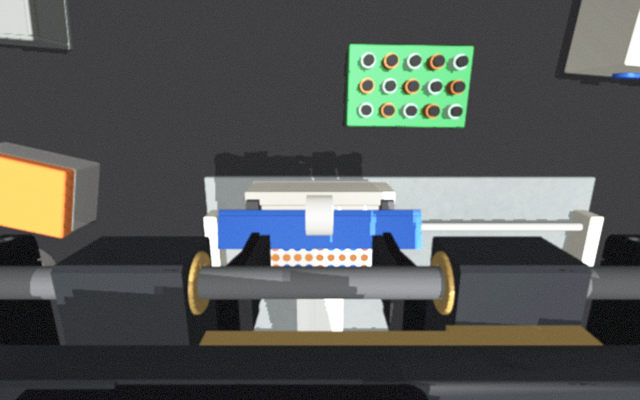

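The tab shows centred at (319,214) and 27 px wide, as predicted. I descend 88 mm and pinch it.

```bash
python3 -m crank '[{"x":0,"y":0,"z":0.02,"turn":0},{"x":0,"y":0,"z":0.05,"turn":0},{"x":0,"y":0,"z":0.075,"turn":0},{"x":0,"y":0,"z":0.087,"turn":0},{"x":0,"y":0,"z":0.087,"turn":0}]' 0.05 15
python3 -m crank '[{"x":0,"y":0,"z":0,"turn":0},{"x":0,"y":0,"z":0,"turn":0},{"x":0,"y":0,"z":0,"turn":0},{"x":0,"y":0,"z":0,"turn":0},{"x":0,"y":0,"z":0,"turn":0},{"x":0,"y":0,"z":0,"turn":0}]' 0 15
python3 - <<'E'
import numpy as np
for A in np.arange(1.9,-.01,-.1): print(round(A,2),"x",round(-.148*(np.cos(A)-np.cos(1.9)),4),"z",round(-.148*(np.sin(A)-np.sin(1.9)),4))
E
```

```text
time_s: 11.8
tool_pos: [0.6992, 0.0637, 0.224]
tool_rot: [180.0, 0.1, 4.4]
force: [-0.1, 1.4, 0.6]
grip_width: 0.05
grasp_force: 0.0
time_s: 12.55
tool_pos: [0.6998, 0.0653, 0.2249]
tool_rot: [-179.9, -0.0, 4.5]
force: [0.2, 3.5, 1.6]
grip_width: 0.0182
grasp_force: 15.0
1.9 x -0.0 z -0.0
1.8 x -0.0142 z -0.0041
1.7 x -0.0288 z -0.0067
1.6 x -0.0435 z -0.0079
1.5 x -0.0583 z -0.0076
1.4 x -0.073 z -0.0058
1.3 x -0.0874 z -0.0026
1.2 x -0.1015 z 0.0021
1.1 x -0.115 z 0.0082
1.0 x -0.1278 z 0.0155
0.9 x -0.1398 z 0.0241
0.8 x -0.151 z 0.0339
0.7 x -0.161 z 0.0447
0.6 x -0.17 z 0.0565
0.5 x -0.1777 z 0.0691
0.4 x -0.1842 z 0.0824
0.3 x -0.1892 z 0.0963
0.2 x -0.1929 z 0.1106
0.1 x -0.1951 z 0.1253
-0.0 x -0.1958 z 0.1401
```

The tab is pinched at 18 mm. Now the first part of the arc, down to about A = 1.0.

```bash
python3 -m crank '[{"x":-0.007,"y":0,"z":-0.002,"turn":0},{"x":-0.0142,"y":0,"z":-0.0041,"turn":0},{"x":-0.0288,"y":0,"z":-0.0067,"turn":0},{"x":-0.0435,"y":0,"z":-0.0079,"turn":0},{"x":-0.0583,"y":0,"z":-0.0076,"turn":0},{"x":-0.073,"y":0,"z":-0.0058,"turn":0},{"x":-0.0874,"y":0,"z":-0.0026,"turn":0},{"x":-0.1015,"y":0,"z":0.0021,"turn":0},{"x":-0.115,"y":0,"z":0.0082,"turn":0},{"x":-0.1215,"y":0,"z":0.0118,"turn":0},{"x":-0.1278,"y":0,"z":0.0155,"turn":0},{"x":-0.1278,"y":0,"z":0.0155,"turn":0}]'
```

```text
time_s: 14.05
tool_pos: [0.5701, 0.0552, 0.2088]
tool_rot: [-180.0, 0.2, 4.4]
force: [-1.7, 4.8, 1.0]
grip_width: 0.0179
grasp_force: 15.0
```

```bash
python3 -m crank '[{"x":-0.012,"y":0,"z":0.0086,"turn":0},{"x":-0.0232,"y":0,"z":0.0184,"turn":0},{"x":-0.0332,"y":0,"z":0.0292,"turn":0},{"x":-0.0422,"y":0,"z":0.041,"turn":0},{"x":-0.0499,"y":0,"z":0.0536,"turn":0},{"x":-0.0564,"y":0,"z":0.0669,"turn":0},{"x":-0.0614,"y":0,"z":0.0808,"turn":0},{"x":-0.0651,"y":0,"z":0.0951,"turn":0},{"x":-0.0673,"y":0,"z":0.1098,"turn":0},{"x":-0.0678,"y":0,"z":0.117,"turn":0},{"x":-0.068,"y":0,"z":0.123,"turn":0},{"x":-0.068,"y":0,"z":0.126,"turn":0}]'
python3 -m crank '[{"x":0,"y":0,"z":0.001,"turn":0},{"x":0,"y":0,"z":0.002,"turn":0},{"x":0,"y":0,"z":0.002,"turn":0}]'
```

```text
time_s: 15.55
tool_pos: [0.5047, 0.05, 0.0854]
tool_rot: [180.0, -0.0, 4.4]
force: [-4.8, 4.6, 20.4]
grip_width: 0.0178
grasp_force: 15.0
time_s: 15.92
tool_pos: [0.5053, 0.0501, 0.084]
tool_rot: [180.0, -0.1, 4.4]
force: [-4.1, 4.3, 19.4]
grip_width: 0.0181
grasp_force: 15.0
```

An upward force of about 19 N with the TCP at z = 0.084 (4 mm above the tab centre, as gripped) means the hood is on its shut stop. I release, rise and check.

```bash
python3 -m crank '[{"x":0,"y":0,"z":-0.001,"turn":0},{"x":0,"y":0,"z":-0.001,"turn":0},{"x":0,"y":0,"z":-0.001,"turn":0},{"x":0,"y":0,"z":-0.001,"turn":0},{"x":0,"y":0,"z":-0.02,"turn":0},{"x":0,"y":0,"z":-0.06,"turn":0},{"x":0,"y":0,"z":-0.11,"turn":0},{"x":0,"y":0,"z":-0.16,"turn":0},{"x":0,"y":0,"z":-0.19,"turn":0},{"x":0,"y":0,"z":-0.2,"turn":0},{"x":0,"y":0,"z":-0.2,"turn":0}]' 0.045
python3 -m crank '[{"x":0,"y":0.03,"z":0,"turn":0},{"x":0,"y":0.08,"z":0,"turn":0},{"x":0,"y":0.13,"z":0,"turn":0},{"x":0,"y":0.18,"z":0,"turn":0},{"x":0,"y":0.2,"z":0,"turn":0},{"x":0,"y":0.2,"z":0,"turn":0}]'
python3 - <<'E'
from h import *
a=imaging.read_camera('scene')[:,:,::-1]
b=imaging.read_camera('top')[:,:,::-1]
f=lambda m:cv2.resize(m,None,fx=3.8,fy=3.8,interpolation=cv2.INTER_CUBIC)
cv2.imwrite('pics/fin.png',np.vstack([f(a[150:230,215:420]),f(b[190:262,240:445])]))
E
```

```text
time_s: 17.3
tool_pos: [0.5045, 0.049, 0.2813]
tool_rot: [180.0, -0.0, 4.4]
force: [0.2, 0.3, 0.2]
grip_width: 0.0447
grasp_force: 0.0
time_s: 18.05
tool_pos: [0.5192, -0.1511, 0.2795]
tool_rot: [-179.9, 0.1, 4.3]
force: [-0.4, 0.7, -0.6]
grip_width: 0.0449
grasp_force: 0.0
```

View pics/fin.png

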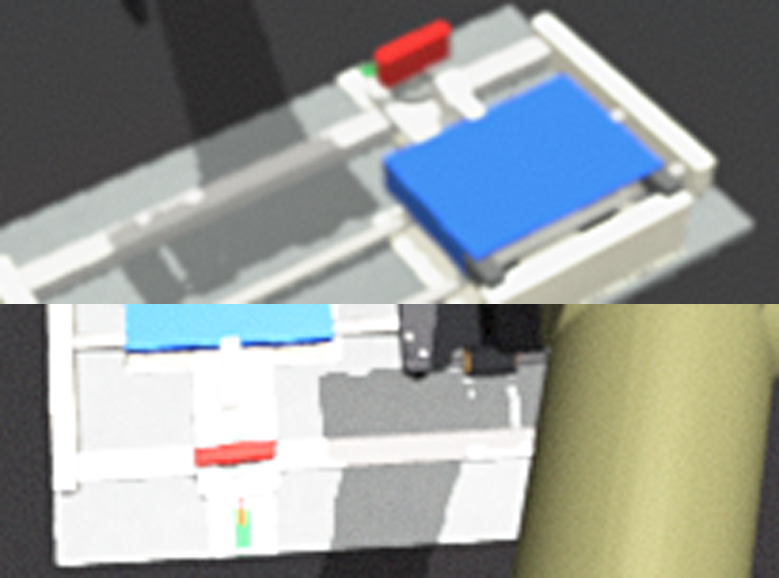

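The hood is level and shut over the plate. The knob bar at (235,453) is parallel to the slide, and the pointer at (241,512) is on the band. The arm is clear, so I hand it in.

```bash
python3 -c "
from cell import env
print(env.sign_off())"
```

```text
the job is handed in; nothing more can be done
None
```

I handed the job in at about 18 s of the 64 s, and no verdict came back: the knob is tight, the pointer stands over the green band (about 1 mm off centre when last measured), the hood was eased shut, and no bystander was touched as far as I could tell.

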